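# Fill the gaps in the pot trays

## Task

Four empty plant pots of different kinds stand loose on the potting bench, and each black carrying tray has one empty pocket next to pots of its own kind. Make the trays up: stand every loose pot upright, right down in the empty pocket of the tray that holds its kind. Leave the dish of bulbs and the bundle of white labels where they are.

Things in the scene. Friction and masses are not known exactly. Their poses are not given: they have to be found in the camera images.
- red_pot_mid (a point): Red square plastic pot, empty, open at the top: 62 mm wide across the flats at the rim, 42 mm at the foot, 58 mm tall, walls 3 mm; its upright collar (62 mm wide) is the top 10 mm, below it the sides taper. About 22 g. It stands loose on the bench, foot down. The point is on its axis, half-way up (29 mm above its underside); z is up the axis, x and y are square to its sides.
- clay_pot_mid (a point): Terracotta (orange-brown) round clay pot, empty, open at the top: 66 mm diameter at the rim, 46 mm at the foot, 62 mm tall, walls 3 mm; its upright collar (66 mm) is the top 15 mm, below it the sides taper. About 150 g. It stands loose on the bench, foot down. The point is on its axis, half-way up (31 mm above its underside); z is up the axis.
- deep_pot_mid (a point): Grey deep square plastic pot, the tallest and slimmest, empty, open at the top: 52 mm wide across the flats at the rim, 36 mm at the foot, 88 mm tall, walls 3 mm; its upright collar (52 mm wide) is the top 10 mm, below it the sides taper. About 28 g. It stands loose on the bench, foot down. The point is on its axis, half-way up (44 mm above its underside); z is up the axis, x and y are square to its sides.
- green_pot_mid (a point): Green round plastic pot, the smallest, empty, open at the top: 56 mm diameter at the rim, 38 mm at the foot, 50 mm tall, walls 3 mm; its upright collar (56 mm) is the top 9 mm, below it the sides taper. About 18 g. It stands loose on the bench, foot down. The point is on its axis, half-way up (25 mm above its underside); z is up the axis.
- red_gap (a point): Empty pocket of the black tray of red square pots (fixed): square, 53.5 mm across, 19 mm deep. The point is the middle of its floor, 3 mm above the bench, where the foot goes. The tray is one row of 3 pockets 70 mm apart, 79 mm wide, deck 22 mm high. x points along the row, away from the robot, to the two red square pots in place (same size as the loose one); y is across the row, where both sides are free.
- clay_gap (a point): Empty pocket of the black tray of terracotta round pots (fixed): round, 57 mm across, 19 mm deep. The point is the middle of its floor, 3 mm above the bench, where the foot goes. The tray is one row of 3 pockets 74 mm apart, 83 mm wide, deck 22 mm high. x points along the row, away from the robot, to the two terracotta round pots in place (same size as the loose one); y is across the row, where both sides are free.
- deep_gap (a point): Empty pocket of the black tray of grey deep square pots (fixed): square, 45 mm across, 19 mm deep. The point is the middle of its floor, 3 mm above the bench, where the foot goes. The tray is one row of 3 pockets 62 mm apart, 71 mm wide, deck 22 mm high. x points along the row, away from the robot, to the two grey deep square pots in place (same size as the loose one); y is across the row, where both sides are free.
- green_gap (a point): Empty pocket of the black tray of green round pots (fixed): round, 50 mm across, 19 mm deep. The point is the middle of its floor, 3 mm above the bench, where the foot goes. The tray is one row of 3 pockets 66 mm apart, 76 mm wide, deck 22 mm high. x points along the row, away from the robot, to the two green round pots in place (same size as the loose one); y is across the row, where both sides are free.
- dish: Round white plastic dish of brown flower bulbs, 96 mm across and 26 mm high, standing among the loose pots; loose, to be left alone. Origin: centre of its underside; z up.
- labels: Banded bundle of white plant labels, 100 x 18 x 14 mm, lying loose between the two middle trays, roughly along their rows; to be left alone. Origin: centre of its underside; x along its length, z up.
There are look-alikes about, which are no part of the job. What is shaped like the part that bears deep_pot_mid but yellow is not meant.

How it is judged:
By the outcome, as a careful person would: the job done as asked, in the order asked, and still so for the second after the job is handed in, with the robot touching nothing.
It also fails if it takes over 90 s, if anything falls off the work surface, if the arm or the gripper's body presses on something with over 40 N, if the wrist force passes 120 N, or if a joint passes its speed limit or range.

## Robot

A 6-joint arm with a two-finger parallel gripper is mounted at the origin on the work surface. World frame = base frame: x ahead of the robot, y to its left, z up, the work surface at z = 0. Lengths are in m, angles in rad, forces in N, time in s.
With the tool pointing down it reaches from about 0.225 to 0.725 m from the base axis. Payload 3.1 kg.
Tool frame: the origin (TCP) lies midway between the tips of the shut fingers; the grasp point (between the pads) lies 19 mm behind it (robot.pinch_z is the distance from the TCP to the grasp point, in m); z points along the fingers, y is the line along which they close (so a half turn about z gives the same grasp; the last joint's range is limited). The gripper opens to 85 mm and grips with 20 to 120 N. Pads are 22 mm wide; open, the fingers measure 114 mm over their backs; the gripper's body (76 mm by 85 mm) begins 54 mm behind the grasp point. The pads swing forward as they close: fully open they stand 13 mm farther back than shut.
Start: joints at [1.168, 0.048, 0.099, 1.622, 0, 1.443], TCP at [0.142, 0.505, 0.231] pointing down, gripper open.
Joint ranges: [-2.91, 2.91], [-0.99, 1.94], [-1.21, 1.42], [-2.12, 2.29], [-1.49, 1.47], [-3.14, 3.14]. Speed limits (rad/s): [2.79, 2.79, 3.14, 3.14, 3.14, 3.14].

## Interface

Orientations are given as a unit quaternion [x, y, z, w].
In Python, from station import robot, read_camera gives the robot as it stands.
- The arm moves only by the tool move_arm, never from a script. Its argument "steps" is a list of rows, each a list of 7 numbers: the turn, a rotation vector about the world's x, y, z each as a share of pi rad, from -1 to 1, then the shift along the world's x, y, z each as a share of 0.4 m, from -1 to 1, then the closure, from 0 (fully open) to 1 (shut). In form: [[ax, ay, az, dx, dy, dz, grip], ...]. A call has 1 to 12 rows; each row is the pose to reach, as a shift and turn from the pose commanded when the call began, turning the shorter way round; what a row does not reach only later rows make up. A row lasts 1/10 s, in which the tool goes at most 50 mm and 8.59 degrees, less where a joint would pass 70% of its speed; a pose out of reach is approached as far as the arm can. A call with a number of a shift or a turn outside -1 to 1 is refused whole. A call with a gripper value outside its range is refused whole. The fingers move at their own pace and stop on an object; "grip_force" is the grip in N (left out, the last holds). Time passes only in rows, so rows that repeat a pose let the fingers close. It gives the time, the measured TCP pose, the force, the opening and the grip force at its end, in the units of the state.
- robot.get_state(): the state, without advancing time (a new reading comes with each control period).
- read_camera(name): name is "side" or "top" or "wrist"; returns a dict with "pixels" (400x640x3 uint8, blue, green, red), "K" (3x3 intrinsics, pixels), "pose" (4x4, takes a point from camera to world coordinates). Camera axes: x right, y up, looking along -z (the intrinsics and any distortion apply to the point x, -y, -z); pixel columns grow to the right and rows downward; lengths in m; the calibration is good to about 2 mm. The wrist camera is an equidistant fisheye: a pixel r from the principal point sees the ray r / f radians off the axis. A picture is of the moment at which its call begins. There is no depth.
- robot.close_job(): hands the job in; it is judged then, once.
The state is a dict: "time": time; "joint_positions": joint angles; "joint_velocities": joint speeds; "tau": joint torques, N m; "position": TCP position; "tcp_rot": TCP orientation; "force": force on the tool from outside, world axes, zero at the start; "wrist_torque": the same for the moment, N m; "grip_width": finger opening in m; "grasp_force": force on a finger pad.
Only numpy, scipy, OpenCV 4.12 (cv2) and the standard library are available. Lean on these libraries where they do the work, as an engineer would, in place of code of your own. Each camera call takes 0.05 s, during which the arm holds its last target. There are 200 camera calls.

## Working session

There is one attempt and no reset: what is moved stays moved. The work goes in short steps, Python scripts to look and compute and a tool call to move; the robot and the scene stay as the last step left them, time stands still between calls to the robot, and variables do not carry over. Pictures are saved under pics/ and viewed, at most 14 in all, crops included, and the job is handed in when it is done.

Besides the shell and the picture viewer there is one more tool, called after "Request:" as name(argument=value, ...) on one line, values as JSON. move_arm: Moves the arm, as the interface text tells. Shift numbers are shares of 0.4 m and turn numbers shares of pi rad, none past 1 either way. Its arguments: {"type":"object","properties":{"steps":{"type":"array"},"grip_force":{"type":"number"}},"required":["steps"]}

```bash
mkdir -p pics; ls
python3 - <<'E'
from station import robot, read_camera
import cv2,numpy as np
for n in("top","side"):
    c=read_camera(n); cv2.imwrite(f"pics/{n}0.png",c["pixels"]); np.savez(f"{n}0.npz",**c)
    print(n,c["K"].round(1).tolist(),c["pose"].round(3).tolist(),[k for k in c])
s=robot.get_state();print(s)
E
```

```text
pics
top [[383.4, 0.0, 313.9], [0.0, 383.4, 202.3], [0.0, 0.0, 1.0]] [[-0.001, 0.983, -0.182, 0.357], [-1.0, -0.002, -0.006, -0.036], [-0.007, 0.182, 0.983, 1.09], [0.0, 0.0, 0.0, 1.0]] ['pixels', 'K', 'pose']
side [[419.2, 0.0, 327.3], [0.0, 419.2, 198.0], [0.0, 0.0, 1.0]] [[0.968, 0.192, -0.164, 0.385], [-0.252, 0.746, -0.616, -0.67], [0.004, 0.638, 0.77, 0.826], [0.0, 0.0, 0.0, 1.0]] ['pixels', 'K', 'pose']
{'time': 0.1, 'joint_positions': array([ 1.16816449e+00,  4.86583793e-02,  9.77255010e-02,  1.62206964e+00,
       -2.97401854e-05,  1.44297962e+00]), 'joint_velocities': array([ 0.00060161,  0.00022975,  0.003672  , -0.00083014, -0.00011725,
       -0.00175314]), 'tau': array([ 3.14386700e-03, -3.39853799e+01,  3.20934570e+01,  1.58342149e-02,
        4.19609751e-05, -5.97901419e-06]), 'position': array([0.14226432, 0.50474158, 0.23022926]), 'tcp_rot': array([ 1.36975482e-01,  9.90573824e-01, -1.06842431e-03, -2.74800126e-04]), 'force': array([-0.19718557, -0.23591198,  0.25765579]), 'wrist_torque': array([ 0.00057145, -0.01332261, -0.04016271]), 'grasp_force': 0.0, 'grip_width': 0.08506924016014022}
```

View pics/top0.png

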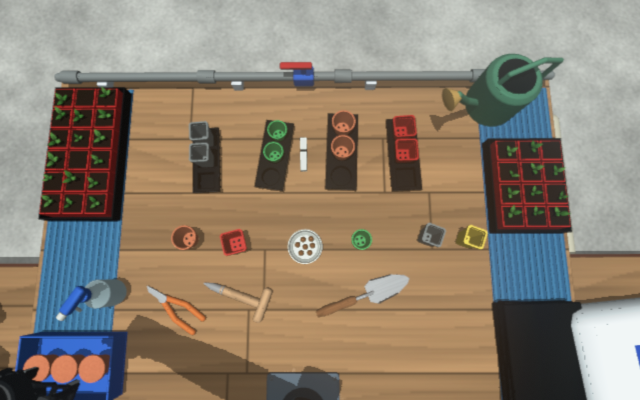

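View pics/side0.png

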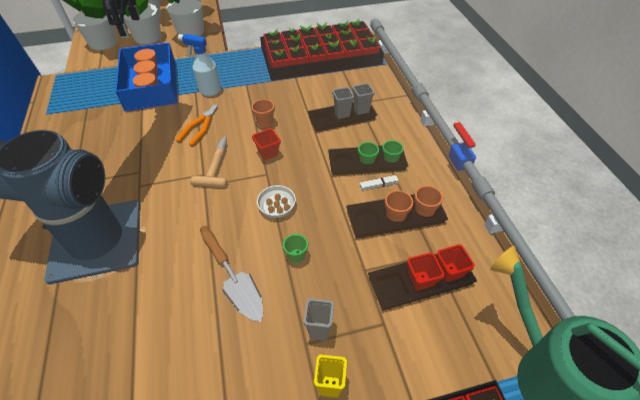

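Top view: the loose pots are clay (184,238), red (233,242), green (361,239) and grey (432,235), with the yellow decoy at (475,237). The trays are grey x≈206, green x≈274, clay x≈342 and red x≈404, with the empty pockets at the lower (near) end. The side view agrees. Next, a coarse measurement.

```bash
cat > vis.py <<'E'
import cv2,numpy as np
def ray(c,uv,fish=False):
    K=c["K"];P=c["pose"];uv=np.atleast_2d(np.asarray(uv,float))
    a=np.stack([(uv[:,0]-K[0,2])/K[0,0],(uv[:,1]-K[1,2])/K[1,1]],1)
    if fish:
        r=np.linalg.norm(a,axis=1)+1e-12
        d=np.c_[a[:,0]/r*np.sin(r),-a[:,1]/r*np.sin(r),-np.cos(r)]
    else: d=np.c_[a[:,0],-a[:,1],-np.ones(len(a))]
    return P[:3,3],d@P[:3,:3].T
def plane(c,uv,z,fish=False):
    o,d=ray(c,uv,fish); return (o+d*((z-o[2])/d[:,2])[:,None])[:,:2]
def mask(img,col):
    h,s,v=[x.astype(int) for x in cv2.split(cv2.cvtColor(img,cv2.COLOR_BGR2HSV))]
    m={"red":((h<4)|(h>174))&(s>170)&(v>60),"clay":(h>=4)&(h<13)&(s>110)&(v>70),
       "green":(h>50)&(h<80)&(s>110)&(v>40),"grey":(s<40)&(v>60)&(v<190),"dark":(v<50)}[col]
    return cv2.morphologyEx(m.astype(np.uint8)*255,cv2.MORPH_CLOSE,np.ones((3,3)))
def blobs(img,col,amin):
    cs,_=cv2.findContours(mask(img,col),cv2.RETR_EXTERNAL,cv2.CHAIN_APPROX_NONE)
    return [c[:,0,:] for c in cs if cv2.contourArea(c)>amin]
E
python3 - <<'E'
import numpy as np,cv2
from vis import *
c=dict(np.load("top0.npz"));im=c["pixels"]
H=dict(red=.058,clay=.062,grey=.088,green=.050)
for col in H:
    for b in blobs(im,col,150):
        m=b.mean(0)
        if not(130<m[0]<460 and 100<m[1]<260): continue
        z=H[col]+(.003 if m[1]<200 else 0)
        p=plane(c,b,z).astype(np.float32);r=cv2.minAreaRect(p);cc,rad=cv2.minEnclosingCircle(p)
        print(col,m.round(),"rect",np.round(r[0],4),np.round(r[1],4),round(r[2],1),"circ",np.round(cc,4),round(2*rad,4))
for b in blobs(im,"dark",400):
    m=b.mean(0)
    if 130<m[0]<460 and 100<m[1]<200:
        r=cv2.minAreaRect(plane(c,b,.022).astype(np.float32));print("tray",m.round(),np.round(r[0],4),np.round(r[1],4),round(r[2],1))
E
```

```text
red [233. 238.] rect [0.4402 0.1886] [0.0558 0.0574] 14.0 circ [0.4409 0.1891] 0.0725
red [406. 136.] rect [ 0.7299 -0.2865] [0.1294 0.0611] 2.6 circ [ 0.7307 -0.2893] 0.1375
clay [233. 242.] rect [0.4401 0.1877] [0.0663 0.0671] 15.2 circ [0.4404 0.1871] 0.085
clay [184. 237.] rect [0.4527 0.3193] [0.0654 0.07  ] 3.1 circ [0.4524 0.3181] 0.0743
clay [404. 137.] rect [ 0.7304 -0.2866] [0.1383 0.0682] 2.5 circ [ 0.7307 -0.2846] 0.1464
clay [343. 134.] rect [ 0.7402 -0.1119] [0.0657 0.1456] 87.4 circ [ 0.7404 -0.1092] 0.1469
grey [305. 246.] rect [ 0.4265 -0.0068] [0.0886 0.083 ] 89.9 circ [ 0.425  -0.0066] 0.09
grey [433. 235.] rect [ 0.4551 -0.3404] [0.0534 0.0549] 68.5 circ [ 0.4556 -0.3411] 0.0683
grey [200. 144.] rect [0.7061 0.2809] [0.127  0.0602] 3.3 circ [0.706  0.2785] 0.1377
green [273. 151.] rect [0.6959 0.0854] [0.0539 0.0525] 44.5 circ [0.696  0.0862] 0.0552
tray [209. 165.] [0.6805 0.2828] [0.186  0.0694] 2.5
```

Run:
```python
from station import robot, read_camera
import numpy as np
from scipy.spatial.transform import Rotation as R
c=read_camera("wrist");s=robot.get_state()
T=R.from_quat(s["tcp_rot"]).as_matrix()
print(c["K"].round(1).tolist());print((T.T@(c["pose"][:3,3]-s["position"])).round(3));print((T.T@c["pose"][:3,:3]).round(3)); print(T.round(3),s["position"],robot.pinch_z)
```

```text
[[309.7, 0.0, 316.2], [0.0, 309.7, 192.0], [0.0, 0.0, 1.0]]
[ 0.08  -0.    -0.144]
[[ 0.001  0.95   0.311]
 [ 1.    -0.001 -0.001]
 [-0.     0.311 -0.95 ]]
[[-0.962  0.271 -0.001]
 [ 0.271  0.962 -0.002]
 [ 0.    -0.002 -1.   ]] [0.14228428 0.50485204 0.23036468] 0.0187
```

Request:
move_arm(steps=[[0,0,0,0.1,-0.08,0.1,0],[0,0,0,0.2,-0.16,0.1,0],[0,0,0.04,0.3,-0.24,0.1,0],[0,0,0.08,0.4,-0.32,0.1,0],[0,0,0.087,0.5,-0.4,0.1,0],[0,0,0.087,0.6,-0.5,0.1,0],[0,0,0.087,0.7,-0.6,0.1,0],[0,0,0.087,0.7,-0.65,0.1,0],[0,0,0.087,0.7,-0.65,0.1,0],[0,0,0.087,0.7,-0.65,0.1,0]])

```text
time: 1.15
position: [0.4228, 0.2442, 0.2709]
tcp_rot: [0.002, 1.0, 0.0, -0.001]
force: [0.0, 0.9, -0.4]
grip_width: 0.0855
grasp_force: 0.0
```

```bash
cat > snap.py <<'E'
import sys,numpy as np,cv2
from station import robot, read_camera
from vis import *
def snap(name):
    c=read_camera("wrist");cv2.imwrite(f"pics/{name}.png",c["pixels"]);np.savez(f"{name}.npz",**c);return c
def fits(c,col,z,amin=400):
    for b in blobs(c["pixels"],col,amin):
        p=plane(c,b,z,True).astype(np.float32);r=cv2.minAreaRect(p);cc,rad=cv2.minEnclosingCircle(p)
        if max(r[1])<.3: print(col,b.mean(0).round(),"rect",np.round(r[0],4),np.round(r[1],4),round(r[2],1),"circ",np.round(cc,4),round(2*rad,4))
E
python3 - <<'E'
from snap import *
c=snap("w1")
for col,z in(("red",.058),("clay",.062)): fits(c,col,z)
E
```

```text
red [ 68. 316.] rect [ 0.7299 -0.2733] [0.135  0.1044] 7.7 circ [ 0.731  -0.2841] 0.1487
red [535. 254.] rect [0.5631 0.6148] [0.1172 0.1968] 8.0 circ [0.5845 0.6163] 0.2017
red [269. 175.] rect [0.4384 0.1889] [0.0606 0.0601] 15.0 circ [0.438  0.1893] 0.0782
clay [ 68. 312.] rect [ 0.7183 -0.266 ] [0.1647 0.1167] 1.6 circ [ 0.7171 -0.2647] 0.1941
clay [379. 184.] rect [0.4505 0.3209] [0.0671 0.0661] 72.7 circ [0.4487 0.3206] 0.0708
clay [270. 175.] rect [0.4376 0.1896] [0.0651 0.0651] 15.0 circ [0.4378 0.1898] 0.0829
```

View pics/w1.png

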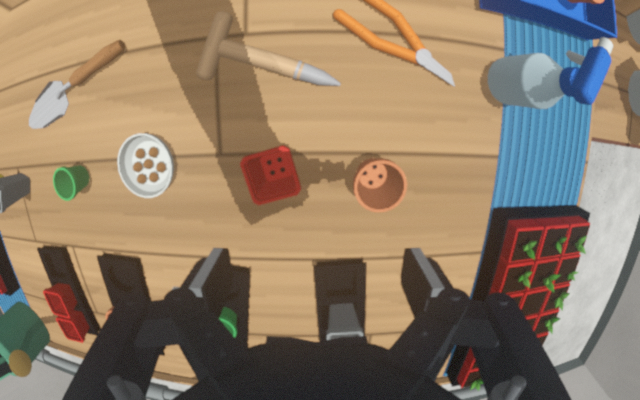

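Wrist view: red pot (270,175) at (0.438, 0.189), yaw 15°, and clay pot (379,184) at (0.450, 0.321), sizes matching. Next I look at the pockets with the gripper empty.

Request:
move_arm(steps=[[0,0,0,0.1,-0.05,0,0],[0,0,0,0.2,-0.1,0,0],[0,0,0,0.28,-0.15,0,0],[0,0,0,0.28,-0.15,0,0],[0,0,0,0.28,-0.15,0,0]])

```text
time: 1.7
position: [0.5339, 0.1867, 0.2706]
tcp_rot: [-0.0, 1.0, 0.0, -0.001]
force: [-0.7, -1.3, -0.6]
grip_width: 0.0856
grasp_force: 0.0
```

Run:
```python
from snap import *
c=snap("w2")
for col,z in(("green",.053),("grey",.091)): fits(c,col,z)
fits(c,"dark",.022,1500)
```

```text
green [245. 290.] rect [0.7263 0.0843] [0.0566 0.1215] 75.5 circ [0.7256 0.0819] 0.1223
grey [435. 284.] rect [0.6903 0.3343] [0.1257 0.0499] 44.0 circ [0.6779 0.3471] 0.1259
grey [386. 288.] rect [0.6955 0.2818] [0.1526 0.0551] 8.7 circ [0.6951 0.2815] 0.1568
grey [201. 263.] rect [0.6617 0.0363] [0.0459 0.1042] 67.6 circ [0.6613 0.0335] 0.1071
grey [ 14. 129.] rect [ 0.4634 -0.2765] [0.1148 0.0565] 83.7 circ [ 0.4674 -0.277 ] 0.1248
grey [174.  80.] rect [0.4325 0.0295] [0.0726 0.0767] 6.6 circ [0.4339 0.0293] 0.0781
grey [554.  16.] rect [0.3223 0.5019] [0.0513 0.1543] 16.5 circ [0.3217 0.5017] 0.1546
```

Request:
move_arm(steps=[[0,0,0,0,-0.12,0,0],[0,0,0,0,-0.24,0,0],[0,0,0,0,-0.36,0,0],[0,0,0,0,-0.48,0,0],[0,0,0,0,-0.6,0,0],[0,0,0,0,-0.72,0,0],[0,0,0,0,-0.84,0,0],[0,0,0,0,-0.96,0,0],[0,0,0,0,-0.96,0,0],[0,0,0,0,-0.96,0,0]])

```text
time: 2.75
position: [0.5342, -0.1977, 0.2716]
tcp_rot: [0.001, 1.0, 0.0, 0.0]
force: [-0.2, 0.1, 0.2]
grip_width: 0.0856
grasp_force: 0.0
```

Run:
```python
from snap import *
c=snap("w3")
for col,z in(("red",.061),("clay",.065),("grey",.088),("green",.05)): fits(c,col,z)
fits(c,"dark",.022,1500)
cv2.imwrite("pics/w23.png",np.vstack([cv2.imread("pics/w2.png")[60:345],cv2.imread("pics/w3.png")[60:345]]))
```

```text
red [254. 287.] rect [ 0.7234 -0.2881] [0.1474 0.063 ] 2.1 circ [ 0.7243 -0.2903] 0.1522
red [630. 276.] rect [0.7696 0.5471] [0.208  0.1017] 11.6 circ [0.7681 0.5563] 0.2174
red [ 78. 200.] rect [ 0.5795 -0.5853] [0.1304 0.1889] 87.2 circ [ 0.5815 -0.5695] 0.1976
red [574. 107.] rect [0.4383 0.1851] [0.0595 0.0626] 14.4 circ [0.4379 0.1852] 0.0795
clay [373. 297.] rect [ 0.7329 -0.1126] [0.071  0.1588] 87.4 circ [ 0.7327 -0.1216] 0.1602
clay [254. 291.] rect [ 0.7207 -0.2876] [0.1523 0.0686] 2.8 circ [ 0.7209 -0.2856] 0.1601
clay [ 95. 198.] rect [ 0.5836 -0.5226] [0.1344 0.0206] 0.4 circ [ 0.5836 -0.5222] 0.1349
clay [587. 113.] rect [0.4413 0.23  ] [0.2425 0.0736] 87.0 circ [0.4409 0.2301] 0.2428
grey [141. 388.] rect [ 0.9935 -0.5752] [0.097  0.2431] 28.1 circ [ 0.9835 -0.5805] 0.2541
grey [205. 272.] rect [ 0.6717 -0.3463] [0.0241 0.093 ] 62.8 circ [ 0.6748 -0.3403] 0.0937
grey [443. 274.] rect [ 0.6698 -0.0208] [0.1276 0.0908] 20.1 circ [ 0.6752 -0.0314] 0.1317
grey [578. 263.] rect [0.6973 0.2527] [0.1542 0.1304] 3.1 circ [0.6938 0.2524] 0.1954
grey [ 14. 120.] rect [ 0.4428 -0.6714] [0.0929 0.0278] 90.0 circ [ 0.4437 -0.6715] 0.0958
grey [189. 100.] rect [ 0.4573 -0.3369] [0.0676 0.0526] 69.3 circ [ 0.4565 -0.3369] 0.0796
grey [15. 17.] rect [ 0.2693 -0.6582] [0.0745 0.1035] 6.9 circ [ 0.2786 -0.66  ] 0.1111
green [496. 265.] rect [0.6974 0.0863] [0.0544 0.0533] 33.9 circ [0.6975 0.0885] 0.0587
```

View pics/w23.png

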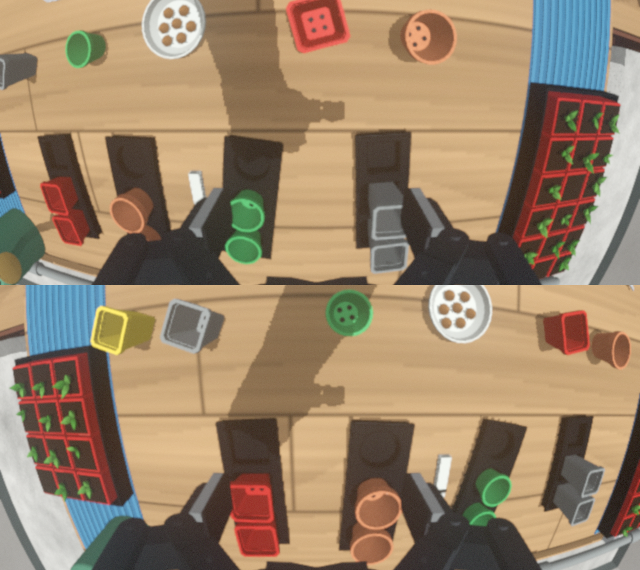

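Both views show all four pockets clear of the fingers: green (253,215) and grey (384,212) in w2, red (252,220) and clay (380,222) in w3. I enlarge them for the pocket edges.

Run:
```python
import cv2,numpy as np
o=[]
for f,u0 in(("w2",215),("w2",345),("w3",210),("w3",340)):
    im=cv2.imread(f"pics/{f}.png")[180:260,u0:u0+80]
    o.append(cv2.resize(np.clip(im.astype(float)*3,0,255).astype(np.uint8),(400,300) if 0 else (300,300),interpolation=cv2.INTER_CUBIC))
cv2.imwrite("pics/pk.png",np.vstack([np.hstack(o[:2]),np.hstack(o[2:])]))
```

```text
(no output)
```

View pics/pk.png

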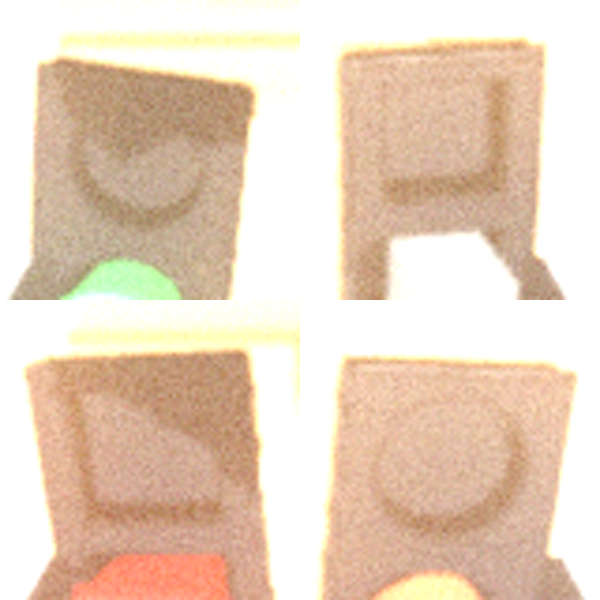

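Enlarged (×3.75): the pocket edges are readable in all four, by their shadowed far and side walls. I cast these edge pixels onto the deck plane.

```bash
python3 - <<'E'
import numpy as np
from vis import *
D={"green":("w2",215,[(72,165),(207,165),(140,222),(146,90)],[(36,150),(247,165)],.050),
"grey":("w2",345,[(83,140),(205,140),(140,202),(144,78)],[(41,140),(245,140)],.045),
"red":("w3",210,[(75,155),(228,155),(150,220),(150,85)],[(42,160),(255,160)],.0535),
"clay":("w3",340,[(70,165),(225,165),(150,232),(150,90)],[(35,160),(265,160)],.057)}
for k,(f,u0,P,E,w) in D.items():
    c=dict(np.load(f+".npz"))
    g=lambda a:plane(c,np.array(a)/3.75-.4+[u0,180],.022,True)
    p=g(P);e=g(E)
    print(k,"y",p[:2,1].round(4),"mid",p[:2,1].mean().round(4),"w",np.ptp(p[:2,1]).round(4),"x",p[2:,0].round(4),"mid",p[2:,0].mean().round(4),"w",np.ptp(p[2:,0]).round(4),"want",w,"deck",e.round(4).tolist())
c=dict(np.load("w3.npz"))
E
python3 - <<'E'
# in-place pot rims, top camera, individual side lines: tray yaw from dark sides in the top view
import numpy as np,sys
sys.path.insert(0,".")
from vis import *
c=dict(np.load("top0.npz"));im=c["pixels"]
v=cv2.cvtColor(im,cv2.COLOR_BGR2HSV)[...,2]
for n,u,r0,r1 in(("grey",208,165,188),("green",270,162,184),("clay",342,162,185),("red",406,165,186)):
    L=[];R=[]
    for r in range(r0,r1):
        row=v[r].astype(int);a=u
        while row[a]<75:a-=1
        b=u
        while row[b]<75:b+=1
        L.append((a+.5,r));R.append((b-.5,r))
    l,q=plane(c,L,.022),plane(c,R,.022)
    ang=[np.degrees(np.polyfit(s[:,0],s[:,1],1)[0]).round(1) for s in(l,q)]
    i=len(l)//2;print(n,"slopes",ang,"mid y at x",((l+q)/2)[i].round(4),"w",(l-q)[:,1].mean().round(4))
E
```

```text
green y [0.0701 0.1223] mid 0.0962 w 0.0522 x [0.6527 0.5988] mid 0.6258 w 0.054 want 0.05 deck [[0.6233, 0.0564], [0.6283, 0.1373]]
grey y [0.2571 0.304 ] mid 0.2805 w 0.0469 x [0.6441 0.594 ] mid 0.619 w 0.0501 want 0.045 deck [[0.6181, 0.2413], [0.6191, 0.3199]]
red y [-0.3206 -0.2613] mid -0.2909 w 0.0593 x [0.6533 0.598 ] mid 0.6256 w 0.0553 want 0.0535 deck [[0.6287, -0.3342], [0.6275, -0.2512]]
clay y [-0.1386 -0.0786] mid -0.1086 w 0.0601 x [0.6586 0.6001] mid 0.6293 w 0.0585 want 0.057 deck [[0.6276, -0.1519], [0.629, -0.0627]]
grey slopes [np.float64(3.2), np.float64(3.3)] mid y at x [0.6315 0.2804] w 0.0786
green slopes [np.float64(-8.0), np.float64(-9.3)] mid y at x [0.6399 0.0936] w 0.0819
clay slopes [np.float64(-4.0), np.float64(-4.3)] mid y at x [ 0.6393 -0.1061] w 0.0857
red slopes [np.float64(3.9), np.float64(1.7)] mid y at x [ 0.6329 -0.2908] w 0.0843
```

Pocket centres at deck level, wrist and top views agreeing within about 2 mm:

| Pocket | x | y | Yaw |
|---|---|---|---|
| Green | 0.6255 | 0.096 | −9° |
| Grey | 0.618 | 0.280 | 3.3° |
| Red | 0.6255 | −0.291 | 2.7° |
| Clay | 0.629 | −0.107 | −4° |

I take the grey pot first.

Request:
move_arm(steps=[[0,0,-0.03,-0.08,-0.1,0,0],[0,0,-0.07,-0.16,-0.2,0,0],[0,0,-0.117,-0.24,-0.28,0,0],[0,0,-0.117,-0.28,-0.36,0,0],[0,0,-0.117,-0.28,-0.36,0,0],[0,0,-0.117,-0.28,-0.36,0,0]])

```text
time: 3.4
position: [0.423, -0.3411, 0.2718]
tcp_rot: [0.183, 0.983, 0.0, 0.0]
force: [0.2, -0.5, 0.3]
grip_width: 0.0857
grasp_force: 0.0
```

Run:
```python
from snap import *
c=snap("w4")
fits(c,"grey",.088); fits(c,"green",.05); print(c["pose"][:3,3])
```

```text
grey [428. 279.] rect [ 0.6151 -0.2519] [0.0362 0.1128] 88.6 circ [ 0.6148 -0.2677] 0.113
grey [206. 267.] rect [ 0.4943 -0.5257] [0.0317 0.1048] 38.5 circ [ 0.5005 -0.5208] 0.105
grey [324. 192.] rect [ 0.4499 -0.342 ] [0.0513 0.0621] 68.7 circ [ 0.4522 -0.3422] 0.0713
grey [374.  47.] rect [ 0.3211 -0.2346] [0.0519 0.1317] 24.5 circ [ 0.3203 -0.235 ] 0.1323
[ 0.34821552 -0.31255619  0.41576156]
```

View pics/w4.png

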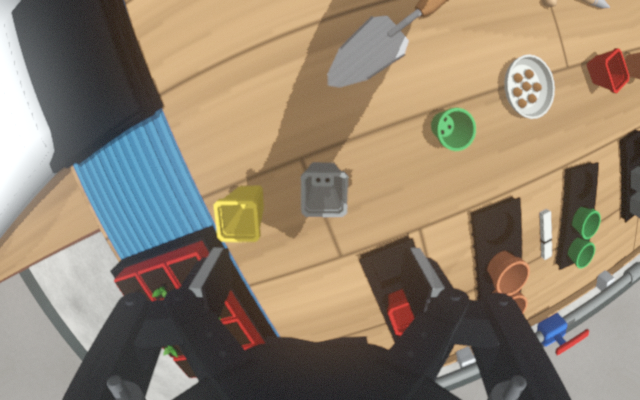

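Grey pot rim at (324,192). After removing the visible side wall, the axis is (0.4545, −0.3435), yaw −21°, and the yellow decoy beside it at (238,213) leaves the fingers clearance.

Request:
move_arm(steps=[[0,0,0,0.079,-0.006,-0.1,0],[0,0,0,0.079,-0.006,-0.22,0],[0,0,0,0.079,-0.006,-0.34,0],[0,0,0,0.079,-0.006,-0.46,0],[0,0,0,0.079,-0.006,-0.53,0],[0,0,0,0.079,-0.006,-0.53,0.3],[0,0,0,0.079,-0.006,-0.53,0.6],[0,0,0,0.079,-0.006,-0.53,1],[0,0,0,0.079,-0.006,-0.53,1],[0,0,0,0.079,-0.006,-0.53,1],[0,0,0,0.079,-0.006,-0.53,1]], grip_force=20)

```text
time: 4.55
position: [0.4553, -0.3462, 0.0616]
tcp_rot: [0.184, 0.983, -0.001, 0.002]
force: [1.2, 1.3, 5.5]
grip_width: 0.0519
grasp_force: 26.2
```

Gripped at 51.9 mm. I lift and carry it across.

Request:
move_arm(steps=[[0,0,0,0,0,0.12,1],[0,0,0,0,0,0.24,1],[0,0,0.02,0.03,0.06,0.34,1],[0,0,0.04,0.06,0.18,0.34,1],[0,0,0.06,0.09,0.3,0.34,1],[0,0,0.08,0.12,0.42,0.34,1],[0,0,0.1,0.15,0.54,0.34,1],[0,0,0.12,0.18,0.66,0.34,1],[0,0,0.137,0.21,0.78,0.34,1],[0,0,0.137,0.24,0.9,0.34,1],[0,0,0.137,0.26,1,0.34,1],[0,0,0.137,0.26,1,0.34,1]])

```text
time: 5.75
position: [0.5584, 0.0597, 0.1953]
tcp_rot: [-0.034, 0.999, 0.001, 0.0]
force: [0.7, 0.1, -0.8]
grip_width: 0.0518
grasp_force: 25.7
```

Request:
move_arm(steps=[[0,0,0,0.04,0.12,0,1],[0,0,0,0.08,0.24,0,1],[0,0,0,0.12,0.36,0,1],[0,0,0,0.15,0.46,0,1],[0,0,0,0.15,0.564,0,1],[0,0,0,0.15,0.564,0,1],[0,0,0,0.15,0.564,0,1]])

```text
time: 6.45
position: [0.618, 0.2805, 0.1948]
tcp_rot: [-0.031, 1.0, -0.001, -0.0]
force: [-0.6, -0.6, -0.2]
grip_width: 0.0515
grasp_force: 25.7
```

Run:
```python
from snap import *
c=snap("w5");s=robot.get_state();print(s["position"],s["grip_width"],s["force"])
cv2.imwrite("pics/side5.png",read_camera("side")["pixels"][60:160,280:440].repeat(3,0).repeat(3,1))
```

```text
[0.61821346 0.27944366 0.19518398] 0.05138302751464778 [-0.19003507 -0.60763387  0.09952181]
```

View pics/w5.png

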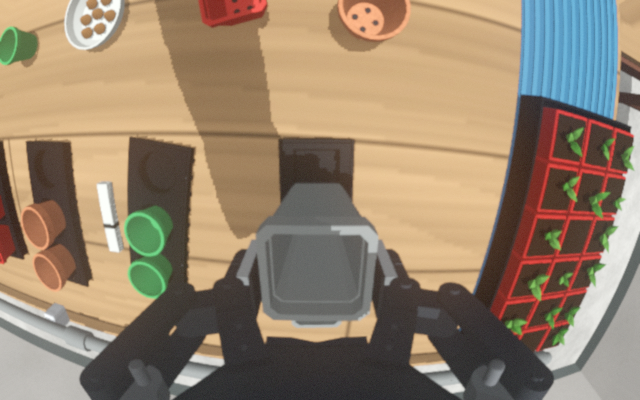

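The pot is level in the grip (rim around (320,275)), squared to the row, with the pocket behind it. I lower it in.

Request:
move_arm(steps=[[0,0,0,0,0,-0.08,1],[0,0,0,0,0,-0.16,1],[0,0,0,0,0,-0.24,1],[0,0,0,0,0,-0.27,1],[0,0,0,0,0,-0.3,1],[0,0,0,0,0,-0.32,1],[0,0,0,0,0,-0.33,1],[0,0,0,0,0,-0.33,1]])

```text
time: 7.35
position: [0.621, 0.2798, 0.066]
tcp_rot: [-0.03, 1.0, 0.001, 0.003]
force: [3.4, 0.4, 1.3]
grip_width: 0.0514
grasp_force: 28.0
```

Request:
move_arm(steps=[[0,0,0,0,0,0,0.6],[0,0,0,0,0,0,0.3],[0,0,0,0,0,0,0],[0,0,0,0,0,0,0],[0,0,0,0,0,0.08,0],[0,0,0,0,0,0.18,0],[0,0,0,-0.05,0,0.3,0],[0,0,0,-0.15,-0.05,0.42,0],[0,0,0,-0.25,-0.1,0.5,0],[0,0,0,-0.3,-0.15,0.5,0],[0,0,0,-0.3,-0.15,0.5,0]])

```text
time: 8.45
position: [0.4942, 0.2188, 0.2669]
tcp_rot: [-0.03, 1.0, -0.0, 0.001]
force: [-0.1, -0.1, 0.0]
grip_width: 0.0855
grasp_force: 0.0
```

Run:
```python
from snap import *
c=snap("w6");s=robot.get_state();print(s["position"],s["grip_width"],s["force"])
cv2.imwrite("pics/s6.png",np.vstack([cv2.resize(read_camera("side")["pixels"][70:150,280:440],(640,320),interpolation=cv2.INTER_CUBIC),c["pixels"][130:400]]))
for k,z in(("red",.058),("clay",.062),("grey",.091)):fits(c,k,z)
```

```text
[0.49637582 0.21988146 0.26520137] 0.08569202309435645 [-0.77501865  0.7987668  -0.41555976]
red [ 48. 274.] rect [ 0.7317 -0.2875] [0.0721 0.1379] 89.6 circ [ 0.7319 -0.2934] 0.1418
red [545. 263.] rect [0.6548 0.6214] [0.2816 0.194 ] 1.0 circ [0.6457 0.629 ] 0.3104
red [287. 116.] rect [0.439  0.1865] [0.0585 0.0563] 17.0 circ [0.4396 0.1858] 0.073
clay [112. 285.] rect [ 0.7144 -0.116 ] [0.0689 0.1597] 46.0 circ [ 0.7235 -0.1066] 0.1648
clay [ 52. 271.] rect [ 0.721  -0.2678] [0.1568 0.115 ] 1.1 circ [ 0.7215 -0.2643] 0.183
clay [405. 133.] rect [0.4508 0.3203] [0.0639 0.0665] 5.7 circ [0.4508 0.3203] 0.0685
clay [293. 114.] rect [0.4386 0.189 ] [0.0635 0.0642] 15.7 circ [0.4388 0.1883] 0.0815
grey [428. 273.] rect [0.6189 0.3729] [0.0928 0.0232] 30.8 circ [0.6221 0.3676] 0.0935
grey [189. 274.] rect [0.6434 0.069 ] [0.0717 0.1044] 82.4 circ [0.6437 0.071 ] 0.1229
grey [356. 289.] rect [0.6563 0.2816] [0.1851 0.0548] 3.9 circ [0.6562 0.283 ] 0.1913
grey [543.  42.] rect [0.3169 0.5019] [0.1364 0.0985] 83.5 circ [0.3118 0.5006] 0.1439
```

View pics/s6.png

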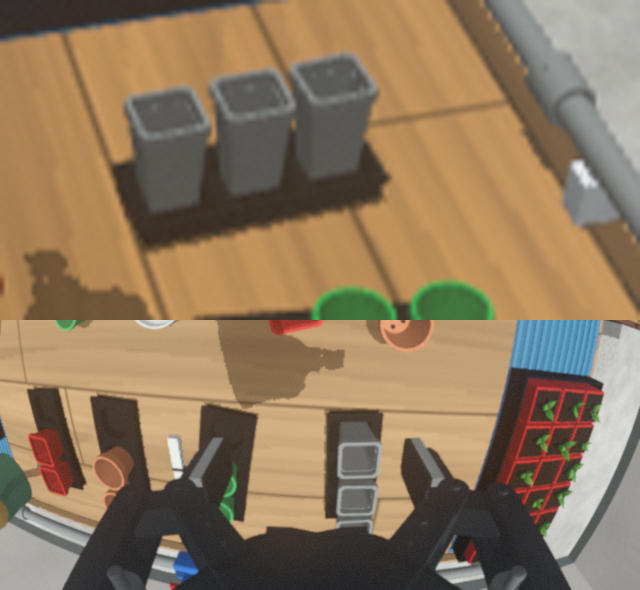

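The grey pot is seated level with its neighbours and evenly spaced. Red is next.

Request:
move_arm(steps=[[0,0,0.03,-0.1,-0.05,-0.05,0],[0,0,0.063,-0.148,-0.077,-0.15,0],[0,0,0.063,-0.148,-0.077,-0.27,0],[0,0,0.063,-0.148,-0.077,-0.39,0],[0,0,0.063,-0.148,-0.077,-0.5,0],[0,0,0.063,-0.148,-0.077,-0.58,0],[0,0,0.063,-0.148,-0.077,-0.58,0.2],[0,0,0.063,-0.148,-0.077,-0.58,0.6],[0,0,0.063,-0.148,-0.077,-0.58,1],[0,0,0.063,-0.148,-0.077,-0.58,1],[0,0,0.063,-0.148,-0.077,-0.58,1]])

```text
time: 9.65
position: [0.4407, 0.1902, 0.0335]
tcp_rot: [-0.129, 0.992, 0.0, 0.002]
force: [-0.6, -0.6, 0.4]
grip_width: 0.0612
grasp_force: 28.1
```

Request:
move_arm(steps=[[0,0,0,0,0,0.12,1],[0,0,0,0,0,0.24,1],[0,0,-0.02,0.03,-0.06,0.34,1],[0,0,-0.04,0.06,-0.18,0.34,1],[0,0,-0.068,0.09,-0.3,0.34,1],[0,0,-0.068,0.12,-0.42,0.34,1],[0,0,-0.068,0.15,-0.54,0.34,1],[0,0,-0.068,0.19,-0.65,0.34,1],[0,0,-0.068,0.23,-0.76,0.34,1],[0,0,-0.068,0.27,-0.87,0.34,1],[0,0,-0.068,0.32,-0.98,0.34,1],[0,0,-0.068,0.32,-1,0.34,1]])

```text
time: 10.85
position: [0.5684, -0.2156, 0.1666]
tcp_rot: [-0.02, 1.0, -0.001, 0.001]
force: [-0.0, 1.0, -1.7]
grip_width: 0.0613
grasp_force: 28.1
```

Request:
move_arm(steps=[[0,0,0,0.05,-0.1,0,1],[0,0,0,0.1,-0.2,0,1],[0,0,0,0.147,-0.2,0,1],[0,0,0,0.147,-0.2,0,1],[0,0,0,0.147,-0.2,-0.1,1],[0,0,0,0.147,-0.2,-0.2,1],[0,0,0,0.147,-0.2,-0.25,1],[0,0,0,0.147,-0.2,-0.28,1],[0,0,0,0.147,-0.2,-0.305,1],[0,0,0,0.147,-0.2,-0.325,1],[0,0,0,0.147,-0.2,-0.328,1],[0,0,0,0.147,-0.2,-0.328,1]])

```text
time: 12.05
position: [0.6262, -0.2906, 0.0372]
tcp_rot: [-0.023, 1.0, -0.0, 0.001]
force: [-0.1, 0.3, 0.7]
grip_width: 0.0612
grasp_force: 28.1
```

Request:
move_arm(steps=[[0,0,0,0,0,0,0.6],[0,0,0,0,0,0,0.3],[0,0,0,0,0,0,0],[0,0,0,0,0,0,0],[0,0,0,0,0,0.1,0],[0,0,0,0,0,0.22,0],[0,0,0,-0.1,0.05,0.32,0],[0,0,0,-0.2,0.12,0.4,0],[0,0,0,-0.3,0.2,0.46,0],[0,0,0,-0.4,0.28,0.52,0],[0,0,0,-0.5,0.35,0.57,0],[0,0,0,-0.55,0.43,0.57,0]])

```text
time: 13.25
position: [0.4171, -0.1319, 0.2629]
tcp_rot: [-0.022, 1.0, -0.001, 0.002]
force: [0.8, 1.0, 1.2]
grip_width: 0.0855
grasp_force: 0.0
```

Run:
```python
from snap import *
c=snap("w7");s=robot.get_state();print(s["position"],s["force"])
cv2.imwrite("pics/s7.png",np.vstack([cv2.resize(read_camera("side")["pixels"][220:320,350:490],(448,320),interpolation=cv2.INTER_CUBIC),c["pixels"][0:270,100:548]]))
fits(c,"green",.05,150);fits(c,"red",.061)
```

```text
[ 0.41203818 -0.12620526  0.26481302] [-6.13647402  5.02198787  0.33050817]
green [295. 185.] rect [ 0.4443 -0.1597] [0.0501 0.0513] 42.1 circ [ 0.4451 -0.1592] 0.0544
red [ 61. 254.] rect [ 0.5882 -0.5721] [0.2001 0.2177] 55.7 circ [ 0.598  -0.5769] 0.2508
```

View pics/s7.png

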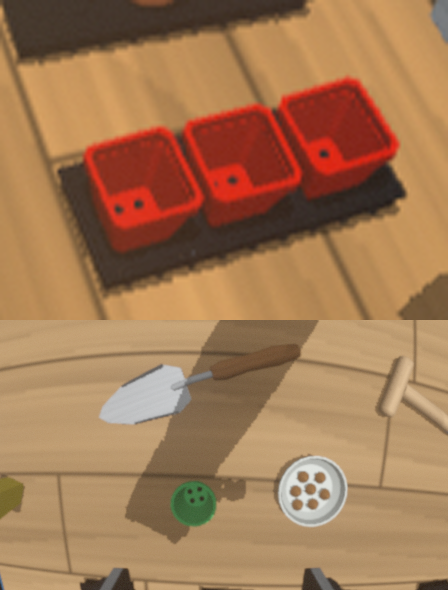

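Red is seated in line with its neighbours. The arm was still settling, so I re-measure green at (295,185).

Run:
```python
from snap import *
c=snap("w8");s=robot.get_state();print(s["position"],s["force"])
fits(c,"green",.05,150)
c=dict(np.load("top0.npz"))
for b in blobs(c["pixels"],"green",50):
    m=b.mean(0)
    if 220<m[1]<260: print("top",m,[np.round(x,4) for x in cv2.minEnclosingCircle(plane(c,b,.05).astype(np.float32))])
```

```text
[ 0.41719943 -0.1307986   0.26269966] [-0.11951142 -0.50571615 -0.71047051]
green [290. 185.] rect [ 0.4453 -0.1596] [0.0507 0.0488] 2.5 circ [ 0.4458 -0.1585] 0.0547
top [359.43589744 240.76923077] [array([ 0.4426, -0.1513]), np.float64(0.0162)]
```

Request:
move_arm(steps=[[0,0,0,0,0,0,0],[0,0,0,0,0,0,0]])

```text
time: 13.6
position: [0.4185, -0.1327, 0.2598]
tcp_rot: [-0.023, 1.0, 0.0, -0.0]
force: [0.9, 0.3, -0.2]
grip_width: 0.0853
grasp_force: 0.0
```

Run:
```python
from snap import *
c=snap("w9");s=robot.get_state();print(s["position"],s["force"])
fits(c,"green",.05,150)
```

```text
[ 0.41845592 -0.13270457  0.25955821] [ 0.50346293  0.01100294 -0.58841795]
green [296. 186.] rect [ 0.4442 -0.1593] [0.0511 0.0506] 2.5 circ [ 0.4452 -0.1594] 0.0535
```

Request:
move_arm(steps=[[0,0,-0.03,0.068,-0.069,-0.05,0],[0,0,-0.064,0.068,-0.069,-0.17,0],[0,0,-0.064,0.068,-0.069,-0.29,0],[0,0,-0.064,0.068,-0.069,-0.41,0],[0,0,-0.064,0.068,-0.069,-0.52,0],[0,0,-0.064,0.068,-0.069,-0.598,0],[0,0,-0.064,0.068,-0.069,-0.598,0.2],[0,0,-0.064,0.068,-0.069,-0.598,0.6],[0,0,-0.064,0.068,-0.069,-0.598,1],[0,0,-0.064,0.068,-0.069,-0.598,1],[0,0,-0.064,0.068,-0.069,-0.598,1]])

```text
time: 14.75
position: [0.4469, -0.1606, 0.0233]
tcp_rot: [0.078, 0.997, -0.001, 0.002]
force: [-0.2, 0.5, 0.6]
grip_width: 0.0545
grasp_force: 21.1
```

Run:
```python
from snap import *
P=[robot.get_state()]
for i in range(3): c=snap("w10"); P.append(robot.get_state())
print(np.mean([s["position"] for s in P],0).round(4),P[-1]["grip_width"],P[-1]["grasp_force"],P[-1]["force"])
fits(c,"green",.05,300)
cv2.imwrite("pics/w10c.png",c["pixels"][100:,120:520])
```

```text
[ 0.4463 -0.1603  0.0228] 0.05473549752322208 21.14808521233499 [-0.06385957 -0.47456892 -0.0687427 ]
green [568. 392.] rect [0.6565 0.0785] [0.1227 0.0312] 54.6 circ [0.6607 0.0755] 0.1246
green [317. 270.] rect [ 0.446 -0.161] [0.0592 0.0566] 30.7 circ [ 0.443  -0.1606] 0.0652
```

View pics/w10c.png

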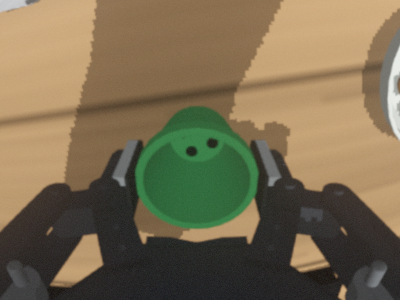

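Green is held between the pads at 54.7 mm. I carry it to its pocket.

Request:
move_arm(steps=[[0,0,0,0,0,0.12,1],[0,0,0,0,0,0.24,1],[0,0,0,0.06,0.08,0.3,1],[0,0,0,0.12,0.18,0.3,1],[0,0,0,0.18,0.28,0.3,1],[0,0,0,0.25,0.37,0.3,1],[0,0,0,0.32,0.46,0.3,1],[0,0,0,0.39,0.55,0.3,1],[0,0,0,0.448,0.641,0.3,1],[0,0,0,0.448,0.641,0.3,1],[0,0,0,0.448,0.641,0.3,1]])

```text
time: 16.0
position: [0.6242, 0.0976, 0.1406]
tcp_rot: [0.077, 0.997, -0.0, -0.001]
force: [-0.1, -0.2, 0.5]
grip_width: 0.0549
grasp_force: 21.5
```

Request:
move_arm(steps=[[0,0,0,0,0,-0.1,1],[0,0,0,0,0,-0.18,1],[0,0,0,0,0,-0.22,1],[0,0,0,0,0,-0.25,1],[0,0,0,0,0,-0.275,1],[0,0,0,0,0,-0.288,1],[0,0,0,0,0,-0.288,1]])

```text
time: 16.7
position: [0.6314, 0.0961, 0.0326]
tcp_rot: [0.078, 0.997, 0.001, 0.008]
force: [4.9, 0.2, 7.9]
grip_width: 0.0543
grasp_force: 19.5
```

Contact from the near side (5 N along +x), so I shift +x 5 mm.

Request:
move_arm(steps=[[0,0,0,0.006,0,0.005,1],[0,0,0,0.012,0,0,1],[0,0,0,0.012,0,0,1]])

```text
time: 17.0
position: [0.6335, 0.0959, 0.0302]
tcp_rot: [0.078, 0.997, 0.0, 0.005]
force: [4.6, 0.6, 7.3]
grip_width: 0.054
grasp_force: 20.4
```

Run:
```python
from snap import *
P=[]
for i in range(3): c=snap("w11"); P.append(robot.get_state())
print(np.mean([s["position"] for s in P],0).round(4),P[-1]["tcp_rot"].round(4),np.mean([s["force"] for s in P],0))
cv2.imwrite("pics/s11.png",np.vstack([cv2.resize(read_camera("side")["pixels"][120:190,310:430],(480,280),interpolation=cv2.INTER_CUBIC),c["pixels"][100:380,80:560]]))
```

```text
[0.6334 0.0959 0.0303] [7.830e-02 9.969e-01 5.000e-04 5.000e-03] [ 4.38069806 -0.19501775  7.22075047]
```

View pics/s11.png

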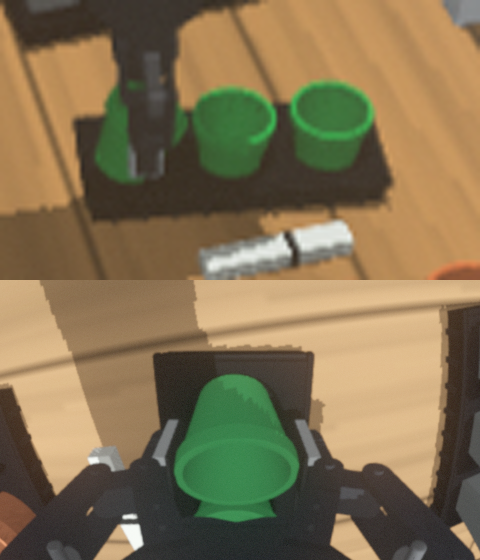

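The green pot has swung in the grip: its foot leans toward the robot and is braced on the near pocket wall. Drawing the rim back (−x) should stand it up.

Request:
move_arm(steps=[[0,0,0,-0.006,0,0.006,1],[0,0,0,-0.012,0,0.008,1],[0,0,0,-0.018,0,0.008,1],[0,0,0,-0.024,0,0.008,1],[0,0,0,-0.024,0,0.008,1]])

```text
time: 17.7
position: [0.6256, 0.0962, 0.0344]
tcp_rot: [0.078, 0.997, 0.001, 0.007]
force: [7.5, 0.0, 6.1]
grip_width: 0.0544
grasp_force: 20.6
```

Run:
```python
from snap import *
P=[]
for i in range(2): c=snap("w12"); P.append(robot.get_state())
print(np.mean([s["position"] for s in P],0).round(4),P[-1]["tcp_rot"].round(4),np.mean([s["force"] for s in P],0))
cv2.imwrite("pics/s12.png",np.vstack([cv2.resize(read_camera("side")["pixels"][120:190,310:430],(480,280),interpolation=cv2.INTER_CUBIC),c["pixels"][100:380,80:560]]))
```

```text
[0.6256 0.0962 0.0343] [7.820e-02 9.969e-01 9.000e-04 7.100e-03] [6.312774   0.90894126 6.63967863]
```

View pics/s12.png

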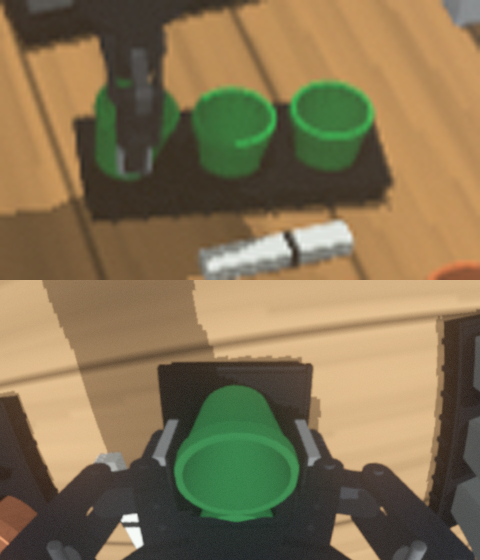

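The tilt is reduced. I continue a little further, then release.

Request:
move_arm(steps=[[0,0,0,-0.006,0,0,1],[0,0,0,-0.012,0,0,1],[0,0,0,-0.016,0,0,1],[0,0,0,-0.016,0,0,1],[0,0,0,-0.012,0,0,0.4],[0,0,0,-0.008,0,0,0.2],[0,0,0,-0.008,0,0,0],[0,0,0,-0.008,0,0,0],[0,0,0,-0.008,0,0.1,0],[0,0,0,-0.008,0,0.22,0],[0,0,0,-0.06,0,0.34,0],[0,0,0,-0.06,0,0.34,0]])

```text
time: 19.05
position: [0.5975, 0.0969, 0.1731]
tcp_rot: [0.078, 0.997, 0.001, 0.005]
force: [-0.0, -0.3, 0.5]
grip_width: 0.0859
grasp_force: 0.0
```

Run:
```python
from snap import *
c=snap("w13");P=[]
for i in range(2): c=snap("w13"); P.append(robot.get_state())
print(np.mean([s["position"] for s in P],0).round(4),P[-1]["tcp_rot"].round(4))
cv2.imwrite("pics/s13.png",np.vstack([cv2.resize(read_camera("side")["pixels"][120:190,310:430],(480,280),interpolation=cv2.INTER_CUBIC),c["pixels"][100:380,80:560]]))
```

```text
[0.5956 0.0966 0.1658] [ 7.77e-02  9.97e-01 -1.00e-04 -4.00e-04]
```

View pics/s13.png

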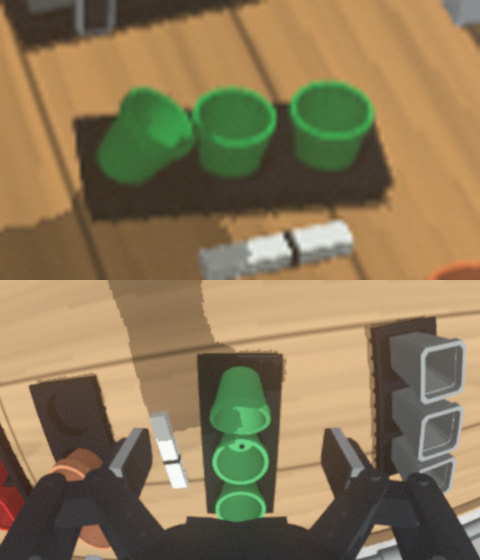

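The pot was released leaning on its neighbour: rim at pixel about (321,233), foot in the pocket. I'll put the shut fingertips into its mouth and draw the rim back. First I compute where that mouth is.

Run:
```python
from snap import *
c=dict(np.load("w13.npz"))
print("cam",c["pose"][:3,3].round(3))
for n,uv,z in(("near rim",(320,214),.067),("far rim",(320,252),.033),("rim l",(290,235),.05),("rim r",(352,235),.05),("foot top",(318,190),.02),("nbr near rim",(321,240),.053),("nbr far rim",(321,286),.053),("deck near",(320,175),.022)):
    print(n,plane(c,uv,z,True).round(4))
fits(c,"green",.053,200)
# pose-noise-free tray reference: near deck edge and rims by column scan at u=320
hsv=cv2.cvtColor(c["pixels"],cv2.COLOR_BGR2HSV)
print([(r,*hsv[r,320]) for r in range(168,300,2)])
```

```text
cam [0.517 0.109 0.311]
near rim [[0.6162 0.0969]]
far rim [[0.6719 0.089 ]]
rim l [[0.64   0.0651]]
rim r [[0.6491 0.1226]]
foot top [[0.6099 0.0965]]
nbr near rim [[0.6481 0.0933]]
nbr far rim [[0.7003 0.0855]]
deck near [[0.5945 0.1008]]
green [320. 267.] rect [0.6887 0.0862] [0.0563 0.184 ] 81.7 circ [0.6882 0.0829] 0.1844
[(168, np.uint8(17), np.uint8(93), np.uint8(222)), (170, np.uint8(17), np.uint8(99), np.uint8(199)), (172, np.uint8(16), np.uint8(107), np.uint8(140)), (174, np.uint8(17), np.uint8(101), np.uint8(73)), (176, np.uint8(13), np.uint8(50), np.uint8(81)), (178, np.uint8(16), np.uint8(90), np.uint8(71)), (180, np.uint8(16), np.uint8(93), np.uint8(66)), (182, np.uint8(17), np.uint8(88), np.uint8(67)), (184, np.uint8(18), np.uint8(100), np.uint8(64)), (186, np.uint8(50), np.uint8(104), np.uint8(96)), (188, np.uint8(60), np.uint8(112), np.uint8(130)), (190, np.uint8(61), np.uint8(111), np.uint8(133)), (192, np.uint8(62), np.uint8(104), np.uint8(135)), (194, np.uint8(60), np.uint8(107), np.uint8(133)), (196, np.uint8(61), np.uint8(104), np.uint8(133)), (198, np.uint8(61)
[... 1880 characters left out ...]
8(65), np.uint8(127), np.uint8(159)), (274, np.uint8(65), np.uint8(123), np.uint8(145)), (276, np.uint8(64), np.uint8(121), np.uint8(147)), (278, np.uint8(65), np.uint8(118), np.uint8(147)), (280, np.uint8(65), np.uint8(121), np.uint8(147)), (282, np.uint8(65), np.uint8(123), np.uint8(145)), (284, np.uint8(64), np.uint8(120), np.uint8(149)), (286, np.uint8(66), np.uint8(125), np.uint8(145)), (288, np.uint8(65), np.uint8(121), np.uint8(146)), (290, np.uint8(65), np.uint8(120), np.uint8(145)), (292, np.uint8(65), np.uint8(123), np.uint8(145)), (294, np.uint8(65), np.uint8(120), np.uint8(149)), (296, np.uint8(65), np.uint8(123), np.uint8(145)), (298, np.uint8(65), np.uint8(119), np.uint8(144))]
```

Geometry is consistent: the near rim edge is at x≈0.634, z≈0.065, tilt ≈39°, and the foot's far edge is on the pocket floor. Shut tips go in at (0.648, 0.094).

Request:
move_arm(steps=[[0,0,0,0.06,-0.007,0,0.5],[0,0,0,0.13,-0.007,0,1],[0,0,0,0.13,-0.007,0,1],[0,0,0,0.13,-0.007,0,1],[0,0,0,0.13,-0.007,0,1],[0,0,0,0.13,-0.007,-0.1,1],[0,0,0,0.13,-0.007,-0.18,1],[0,0,0,0.13,-0.007,-0.24,1],[0,0,0,0.13,-0.007,-0.28,1],[0,0,0,0.13,-0.007,-0.29,1],[0,0,0,0.13,-0.007,-0.29,1]])

```text
time: 20.35
position: [0.6471, 0.094, 0.0492]
tcp_rot: [0.078, 0.997, -0.0, -0.0]
force: [-0.1, 0.1, 0.5]
grip_width: -0.0
grasp_force: 0.0
```

Request:
move_arm(steps=[[0,0,0,-0.012,0,0,1],[0,0,0,-0.025,0,-0.003,1],[0,0,0,-0.038,0,-0.007,1],[0,0,0,-0.05,0,-0.01,1],[0,0,0,-0.06,0,-0.013,1],[0,0,0,-0.068,0,-0.015,1],[0,0,0,-0.075,0,-0.015,1],[0,0,0,-0.075,0,-0.015,1],[0,0,0,-0.075,0,-0.015,1]])

```text
time: 21.25
position: [0.6177, 0.0939, 0.0432]
tcp_rot: [0.078, 0.997, 0.0, 0.0]
force: [-0.3, -0.2, -0.4]
grip_width: 0.0001
grasp_force: 0.1
```

Run:
```python
from snap import *
c=snap("w14");s=robot.get_state();print(s["position"],s["force"])
c=read_camera("side");np.savez("side14.npz",**c)
c0=dict(np.load("side0.npz"))
for b in blobs(c["pixels"],"green",60):
    m=b.mean(0)
    if 300<m[0]<440 and 110<m[1]<200: print(m,b.min(0),b.max(0))
hsv=cv2.cvtColor(np.load("w14.npz")["pixels"],cv2.COLOR_BGR2HSV)
print([(r,*map(int,hsv[r,318])) for r in range(120,300,4)])
```

```text
[0.61775737 0.09392401 0.04321995] [ 0.10798371  0.27864216 -0.32652516]
[367.71666667 151.91666667] [358 142] [378 163]
[341.66666667 152.33333333] [333 142] [353 163]
[391.80327869 150.50819672] [382 141] [402 161]
[(120, 17, 94, 208), (124, 17, 96, 209), (128, 17, 94, 210), (132, 17, 95, 211), (136, 17, 97, 210), (140, 17, 95, 212), (144, 17, 95, 215), (148, 17, 94, 218), (152, 18, 95, 220), (156, 18, 94, 222), (160, 18, 94, 223), (164, 17, 95, 220), (168, 17, 100, 187), (172, 17, 107, 153), (176, 17, 100, 191), (180, 18, 94, 220), (184, 17, 92, 221), (188, 16, 110, 141), (192, 14, 90, 65), (196, 17, 48, 74), (200, 14, 90, 65), (204, 19, 96, 56), (208, 20, 78, 49), (212, 36, 91, 59), (216, 62, 116, 108), (220, 62, 116, 112), (224, 64, 125, 110), (228, 63, 119, 111), (232, 63, 122, 111), (236, 64, 129, 109), (240, 65, 130, 112), (244, 66, 132, 118), (248, 66, 132, 120), (252, 67, 135, 144), (256, 67, 136, 141), (260, 53, 22, 47), (264, 40, 16, 49), (268, 47, 37, 48), (272, 90, 17, 45), (276, 54, 22, 58), (280, 75, 10, 53), (284, 90, 10, 51), (288, 60, 14, 56), (292, 75, 9, 57), (296, 75, 19, 54)]
```

The side view shows three identical green silhouettes in line, so the pot is upright. I back out and go to the clay pot.

Request:
move_arm(steps=[[0,0,0,0,0,0.1,1],[0,0,0,0,0,0.22,1],[0,0,0,0,0.02,0.34,0.5],[0,0,0.01,-0.07,0.1,0.4,0],[0,0,0.02,-0.14,0.2,0.4,0],[0,0,0.027,-0.21,0.3,0.4,0],[0,0,0.027,-0.28,0.4,0.4,0],[0,0,0.027,-0.35,0.5,0.4,0],[0,0,0.027,-0.416,0.566,0.4,0],[0,0,0.027,-0.416,0.566,0.4,0],[0,0,0.027,-0.416,0.566,0.4,0]])

```text
time: 22.45
position: [0.4509, 0.3209, 0.2034]
tcp_rot: [0.034, 0.999, -0.0, 0.0]
force: [-0.7, -0.4, -0.0]
grip_width: 0.0854
grasp_force: 0.0
```

Run:
```python
from snap import *
c=snap("w15")
fits(c,"clay",.062,800);s=robot.get_state();print(s["position"],s["force"])
c=read_camera("side")
for b in blobs(c["pixels"],"green",60):
    m=b.mean(0)
    if 300<m[0]<440 and 110<m[1]<200: print(m,b.min(0),b.max(0))
c=read_camera("top");np.savez("top15.npz",**c)
for b in blobs(c["pixels"],"green",60):
    m=b.mean(0)
    if 230<m[0]<300 and 110<m[1]<200: print(m,b.min(0),b.max(0),cv2.contourArea(b),cv2.minEnclosingCircle(plane(c,b,.053).astype(np.float32)))
```

```text
clay [ 81. 336.] rect [ 0.6942 -0.1081] [0.0639 0.1658] 42.8 circ [ 0.711  -0.0928] 0.1666
clay [ 25. 308.] rect [ 0.686  -0.2589] [0.2275 0.1405] 1.5 circ [ 0.6853 -0.2547] 0.2559
clay [317. 177.] rect [0.4508 0.3215] [0.0652 0.0658] 41.0 circ [0.4506 0.3216] 0.0681
[0.45157098 0.32017577 0.20329289] [ 0.62030823 -0.09412528  0.54704138]
[356.39252336 153.02803738] [334 142] [378 164]
[391.86206897 150.        ] [382 141] [402 161]
[271.5        159.36458333] [262 142] [282 175] 423.0 ((0.6733880639076233, 0.08984889835119247), 0.04948239400982857)
[276.44155844 129.92207792] [267 122] [286 138] 88.5 ((0.7604327201843262, 0.07653362303972244), 0.02729678899049759)
```

Clay is centred under the gripper at (0.451, 0.321).

Request:
move_arm(steps=[[0,0,0,0,0,-0.1,0],[0,0,0,0,0,-0.22,0],[0,0,0,0,0,-0.33,0],[0,0,0,0,0,-0.43,0],[0,0,0,0,0,-0.43,0],[0,0,0,0,0,-0.43,0.3],[0,0,0,0,0,-0.43,0.6],[0,0,0,0,0,-0.43,1],[0,0,0,0,0,-0.43,1],[0,0,0,0,0,-0.43,1]], grip_force=45)

```text
time: 23.6
position: [0.4533, 0.3212, 0.0339]
tcp_rot: [0.035, 0.999, 0.001, 0.002]
force: [0.9, -0.5, 4.5]
grip_width: 0.0638
grasp_force: 50.2
```

Request:
move_arm(steps=[[0,0,0,0,0,0.06,1],[0,0,0,0,0,0.15,1],[0,0,0,0,0,0.24,1],[0,0,0,0,-0.03,0.31,1],[0,0,0,0.02,-0.09,0.34,1],[0,0,0,0.05,-0.17,0.34,1],[0,0,0,0.08,-0.26,0.34,1],[0,0,0,0.11,-0.35,0.34,1],[0,0,0,0.14,-0.44,0.34,1],[0,0,0,0.17,-0.53,0.34,1],[0,0,0,0.2,-0.6,0.34,1],[0,0,0,0.2,-0.63,0.34,1]])

```text
time: 24.8
position: [0.532, 0.0658, 0.1669]
tcp_rot: [0.037, 0.999, -0.0, 0.0]
force: [-0.0, 1.5, -1.2]
grip_width: 0.0635
grasp_force: 50.5
```

Request:
move_arm(steps=[[0,0,0,0.02,-0.05,0,1],[0,0,0,0.06,-0.13,0,1],[0,0,0,0.11,-0.22,0,1],[0,0,0,0.16,-0.3,0,1],[0,0,0,0.2,-0.37,0,1],[0,0,0,0.23,-0.42,0,1],[0,0,0,0.248,-0.439,0,1],[0,0,0,0.248,-0.439,0,1],[0,0,0,0.248,-0.439,0,1]])

```text
time: 25.7
position: [0.6298, -0.1058, 0.1671]
tcp_rot: [0.035, 0.999, 0.001, -0.001]
force: [-0.7, -0.2, -1.8]
grip_width: 0.0638
grasp_force: 50.5
```

Run:
```python
from snap import *
P=[]
for i in range(3): c=snap("w16"); P.append(robot.get_state())
print(np.mean([s["position"] for s in P],0).round(4),np.mean([s["force"] for s in P],0).round(1),P[-1]["grip_width"])
z=P[-1]["position"][2]
m=mask(c["pixels"],"clay")
cs,_=cv2.findContours(m,cv2.RETR_EXTERNAL,cv2.CHAIN_APPROX_NONE)
for k in cs:
    if cv2.contourArea(k)>2000: print(k[:,0].min(0),k[:,0].max(0),k[:,0][k[:,0,1].argmin()])
cs=read_camera("side"); ms=mask(cs["pixels"],"clay")
for b in blobs(cs["pixels"],"clay",80):
    if 300<b.mean(0)[0]<470: print("side",b.mean(0).round(),b.min(0),b.max(0))
cv2.imwrite("pics/s16.png",np.hstack([cv2.resize(cs["pixels"][110:250,320:460],(400,400)),c["pixels"][:,140:500]]))
```

```text
[ 0.6298 -0.1057  0.1674] [-0.4  0.2 -2. ] 0.06409632860021794
[243 187] [389 341] [316 187]
[ 99 159] [180 303] [157 159]
side [437. 266.] [376 243] [474 299]
side [412. 203.] [384 185] [442 221]
side [366. 176.] [356 155] [379 192]
```

Run:
```python
from snap import *
c=dict(np.load("w16.npz"))
print(plane(c,(316,187),.135,True), c["pose"][:3,3])
# same check for the green one while standing on the bench, and the grey one in hand (near foot edge)
v=cv2.cvtColor(c["pixels"],cv2.COLOR_BGR2HSV)[...,2]
print([(r,int(v[r,316])) for r in range(180,345,5)])
for r in (215,220,225,335,340): print(r,plane(c,(316,r),.1971,True).round(4))
```

```text
[[ 0.60455215 -0.10394098]] [ 0.55011081 -0.10028478  0.31146694]
[(180, 57), (185, 59), (190, 138), (195, 141), (200, 148), (205, 149), (210, 157), (215, 183), (220, 180), (225, 185), (230, 181), (235, 181), (240, 66), (245, 83), (250, 180), (255, 162), (260, 161), (265, 155), (270, 155), (275, 154), (280, 150), (285, 157), (290, 155), (295, 154), (300, 157), (305, 155), (310, 151), (315, 155), (320, 155), (325, 156), (330, 182), (335, 175), (340, 169)]
215 [[ 0.5971 -0.1034]]
220 [[ 0.5992 -0.1036]]
225 [[ 0.6014 -0.1037]]
335 [[ 0.6625 -0.1079]]
340 [[ 0.6662 -0.1082]]
```

The clay pot hangs near upright, foot centre ≈(0.628, −0.106), over the pocket. I lower it slowly.

Request:
move_arm(steps=[[0,0,0,0.004,-0.002,-0.06,1],[0,0,0,0.004,-0.002,-0.14,1],[0,0,0,0.004,-0.002,-0.21,1],[0,0,0,0.004,-0.002,-0.25,1],[0,0,0,0.004,-0.002,-0.28,1],[0,0,0,0.004,-0.002,-0.3,1],[0,0,0,0.004,-0.002,-0.315,1],[0,0,0,0.004,-0.002,-0.328,1],[0,0,0,0.004,-0.002,-0.328,1]])

```text
time: 26.8
position: [0.633, -0.1083, 0.0372]
tcp_rot: [0.035, 0.999, -0.0, 0.001]
force: [0.8, -0.8, -2.2]
grip_width: 0.0639
grasp_force: 50.5
```

No contact, still carrying its weight (−2.2 N) about 2 mm above the floor. I release.

Request:
move_arm(steps=[[0,0,0,0,0,-0.003,1],[0,0,0,0,0,-0.003,0.4],[0,0,0,0,0,-0.003,0.2],[0,0,0,0,0,-0.003,0],[0,0,0,0,0,0,0],[0,0,0,0,0,0.1,0],[0,0,0,0,0,0.22,0],[0,0,0,-0.06,0,0.34,0],[0,0,0,-0.16,0.06,0.44,0],[0,0,0,-0.28,0.1,0.5,0],[0,0,0,-0.38,0.1,0.5,0],[0,0,0,-0.48,0.1,0.5,0]])

```text
time: 28.0
position: [0.4393, -0.0676, 0.2382]
tcp_rot: [0.035, 0.999, -0.001, 0.002]
force: [-0.0, -1.4, 1.6]
grip_width: 0.0853
grasp_force: 0.0
```

Request:
move_arm(steps=[[0,0,0,-0.1,0,0,0],[0,0,0,-0.2,0,0,0],[0,0,0,-0.2,0,0,0],[0,0,0,-0.2,0,0,0]])

```text
time: 28.4
position: [0.3599, -0.0682, 0.2363]
tcp_rot: [0.036, 0.999, -0.0, 0.001]
force: [0.0, 0.2, -0.3]
grip_width: 0.0853
grasp_force: 0.0
```

Run:
```python
from snap import *
s=read_camera("side")["pixels"];t=read_camera("top")["pixels"]
a=cv2.resize(s[70:310,280:490],(525,600),interpolation=cv2.INTER_CUBIC);b=cv2.resize(t[100:270,160:490],(275*1,142))
b=t[100:265,170:445];b=cv2.resize(b,(275,165))
pad=np.zeros((600,275,3),np.uint8);pad[:165]=b
t2=cv2.resize(t[105:200,240:300],(270,428),interpolation=cv2.INTER_CUBIC);pad[170:598,:270]=t2
cv2.imwrite("pics/fin.png",np.hstack([a,pad]))
```

```text
(no output)
```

View pics/fin.png

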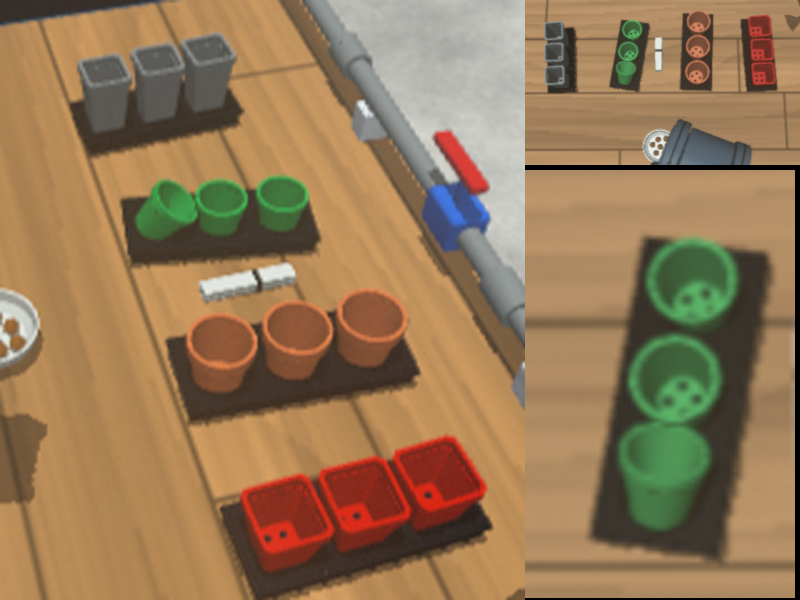

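The final composite shows grey, clay and red seated in line, with labels and dish undisturbed. Green has fallen back to lean on its neighbour (side crop (168,208)). No picture views remain, so I mend it using numbers only: back to the earlier viewpoint to compare with the w13 profile.

Request:
move_arm(steps=[[0,0,-0.01,0.1,0.06,0,1],[0,0,-0.02,0.2,0.12,0,1],[0,0,-0.027,0.3,0.18,0,1],[0,0,-0.027,0.4,0.25,0,1],[0,0,-0.027,0.5,0.32,-0.05,1],[0,0,-0.027,0.589,0.38,-0.1,1],[0,0,-0.027,0.589,0.412,-0.175,1],[0,0,-0.027,0.589,0.412,-0.175,1],[0,0,-0.027,0.589,0.412,-0.175,1]])

```text
time: 29.4
position: [0.5952, 0.0968, 0.1646]
tcp_rot: [0.077, 0.997, -0.001, -0.002]
force: [0.2, -0.6, 0.0]
grip_width: -0.0002
grasp_force: 0.0
```

```bash
cat > prof.py <<'E'
from snap import *
P=[]
for i in range(3): c=snap("wp"); P.append(robot.get_state())
print(np.mean([s["position"] for s in P],0).round(4),np.mean([s["force"] for s in P],0).round(1))
def runs(c,u):
    hsv=cv2.cvtColor(c["pixels"],cv2.COLOR_BGR2HSV).astype(int)
    return [(r,hsv[r,u,0],hsv[r,u,2]) for r in range(170,300,3)]
def show(c):
    m=mask(c["pixels"],"green")[:,255:400]
    # width of the green in each row
    print([(r,int(255+np.flatnonzero(m[r])[0]),int(255+np.flatnonzero(m[r])[-1])) for r in range(180,300,5) if m[r].any()])
    print(" ".join(f"{r}:{v}" for r,h,v in runs(c,320)))
s=read_camera("side")["pixels"];m=mask(s,"green")
print("side rows",[(r,np.flatnonzero(m[r,325:410])[[0,-1]]+325,int((m[r,325:410]>0).sum())) for r in range(136,168,3) if m[r,325:410].any()])
if __name__=="__main__": show(c)
E
python3 - <<'E'
from prof import *
show(c);print("w13");show(dict(np.load("w13.npz")))
s0=np.load("side14.npz")["pixels"];m=mask(s0,"green")
print("side14",[(r,np.flatnonzero(m[r,325:410])[[0,-1]]+325,int((m[r,325:410]>0).sum())) for r in range(136,168,3) if m[r,325:410].any()])
E
```

```text
[0.5965 0.0961 0.1681] [ 0.4 -0.2  0.6]
side rows [(142, array([344, 398]), 23), (145, array([342, 401]), 48), (148, array([341, 402]), 59), (151, array([338, 402]), 61), (154, array([336, 399]), 57), (157, array([335, 397]), 55), (160, array([335, 397]), 42), (163, array([337, 369]), 16)]
[(195, 311, 323), (200, 305, 328), (205, 302, 329), (210, 300, 335), (215, 298, 342), (220, 297, 343), (225, 295, 344), (230, 291, 347), (235, 290, 347), (240, 291, 348), (245, 296, 346)]
170:177 173:75 176:75 179:65 182:65 185:78 188:134 191:134 194:135 197:134 200:133 203:133 206:134 209:133 212:132 215:136 218:137 221:140 224:136 227:188 230:193 233:193 236:165 239:108 242:106 245:108 248:111 251:103 254:103 257:106 260:104 263:100 266:93 269:90 272:96 275:117 278:122 281:105 284:54 287:56 290:55 293:57 296:55 299:59
w13
[(190, 313, 320), (195, 307, 324), (200, 303, 337), (205, 301, 333), (210, 301, 329), (215, 298, 334), (220, 297, 340), (225, 295, 345), (230, 292, 347), (235, 291, 349), (240, 291, 349), (245, 294, 347), (250, 301, 340), (255, 307, 330), (260, 306, 337), (265, 301, 340), (270, 295, 345), (275, 294, 347), (280, 293, 348), (285, 293, 347), (290, 295, 345), (295, 298, 342)]
170:199 173:99 176:81 179:69 182:67 185:65 188:130 191:133 194:133 197:133 200:132 203:132 206:133 209:131 212:134 215:133 218:139 221:137 224:140 227:188 230:192 233:178 236:176 239:156 242:151 245:148 248:189 251:191 254:160 257:127 260:204 263:193 266:88 269:185 272:159 275:146 278:147 281:147 284:149 287:147 290:145 293:149 296:145 299:144
side14 [(142, array([349, 398]), 20), (145, array([333, 401]), 42), (148, array([333, 402]), 49), (151, array([334, 402]), 49), (154, array([334, 399]), 51), (157, array([334, 397]), 45), (160, array([335, 397]), 38), (163, array([338, 369]), 12)]
```

Same lean as before, so the foot was probably riding on the near lip. New plan: grip the rim across y and lift. Then pitch the tool by the lean angle to stand the pot up, and lower it again slightly farther out.

Request:
move_arm(steps=[[0,0,0,0.06,-0.006,0,0],[0,0,0,0.134,-0.006,0,0],[0,0,0,0.134,-0.006,0,0],[0,0,0,0.134,-0.006,0,0],[0,0,0,0.134,-0.006,-0.1,0],[0,0,0,0.134,-0.006,-0.2,0],[0,0,0,0.134,-0.006,-0.28,0],[0,0,0,0.134,-0.006,-0.349,0],[0,0,0,0.134,-0.006,-0.349,0.3],[0,0,0,0.134,-0.006,-0.349,0.5],[0,0,0,0.134,-0.006,-0.349,1],[0,0,0,0.134,-0.006,-0.349,1]], grip_force=20)

```text
time: 30.8
position: [0.65, 0.0943, 0.0291]
tcp_rot: [0.078, 0.997, 0.0, 0.001]
force: [-1.7, 0.4, 0.7]
grip_width: 0.0545
grasp_force: 21.4
```

Request:
move_arm(steps=[[0,0,0,0,0,0,1],[0,0,0,0,0,0,1]])

```text
time: 31.0
position: [0.6502, 0.0944, 0.0284]
tcp_rot: [0.078, 0.997, 0.0, 0.001]
force: [-2.8, -0.0, 3.4]
grip_width: 0.0545
grasp_force: 21.6
```

Request:
move_arm(steps=[[0,0,0,-0.005,0,0.03,1],[0,0,0,-0.01,0,0.08,1],[0,0,0,-0.02,0,0.14,1],[0,0,0,-0.03,0,0.2,1],[0,0,0,-0.04,0,0.25,1],[0,0,0,-0.04,0,0.25,1],[0,0,0,-0.04,0,0.25,1]])

```text
time: 31.7
position: [0.6342, 0.0944, 0.1273]
tcp_rot: [0.078, 0.997, 0.0, 0.001]
force: [-0.1, 0.1, 0.4]
grip_width: 0.0546
grasp_force: 21.4
```

Run:
```python
from prof import *
print(P[-1]["grip_width"])
show(c)
b=max(blobs(c["pixels"],"green",300),key=cv2.contourArea);print(b.min(0),b.max(0),b[b[:,1].argmin()])
s=read_camera("side");np.savez("side20.npz",**s)
m=mask(s["pixels"],"green")
print([(r,np.flatnonzero(m[r,300:362])[[0,-1]]+300) for r in range(80,165,3) if m[r,300:362].any()])
```

```text
[0.6328 0.0943 0.125 ] [ 0.3 -0.4 -0.7]
side rows [(136, array([331, 341]), 11), (139, array([335, 338]), 4), (142, array([365, 398]), 19), (145, array([359, 401]), 37), (148, array([358, 402]), 41), (151, array([359, 402]), 39), (154, array([359, 399]), 34), (157, array([360, 398]), 31), (160, array([361, 397]), 25), (163, array([366, 370]), 5)]
0.054467318638740686
[(180, 287, 343), (185, 283, 345), (190, 281, 348), (195, 279, 350), (200, 278, 350), (205, 276, 350), (210, 274, 354), (215, 273, 355), (220, 271, 357), (225, 271, 359), (230, 270, 360), (235, 268, 362), (240, 267, 362), (245, 265, 366), (250, 261, 372), (255, 258, 374), (260, 257, 373), (265, 257, 372), (270, 256, 376), (275, 256, 375), (280, 258, 373), (285, 265, 366), (290, 276, 357), (295, 290, 342)]
170:173 173:177 176:176 179:178 182:178 185:177 188:175 191:176 194:177 197:177 200:178 203:178 206:178 209:175 212:177 215:177 218:179 221:178 224:178 227:177 230:162 233:139 236:143 239:146 242:146 245:144 248:144 251:147 254:137 257:143 260:148 263:149 266:148 269:150 272:149 275:148 278:150 281:148 284:146 287:147 290:148 293:151 296:141 299:187
[255 169] [376 341] [307 169]
[(116, array([337, 340])), (119, array([335, 342])), (122, array([333, 342])), (125, array([331, 342])), (128, array([330, 342])), (131, array([329, 341])), (134, array([330, 341])), (137, array([332, 341])), (146, array([359, 361])), (149, array([358, 361])), (152, array([359, 361])), (155, array([360, 361])), (158, array([360, 361])), (161, array([361, 361]))]
```

Held and lifted. I compute its tilt in the tool frame from the foot-edge row (169 now, 207 when upright at pick-up).

Run:
```python
from snap import *
def proj(c,p):
    P=c["pose"];q=P[:3,:3].T@(p-P[:3,3]);v=np.array([q[0],-q[1],-q[2]]);t=np.arctan2(np.hypot(v[0],v[1]),v[2]);h=np.hypot(v[0],v[1])
    return c["K"][:2,2]+c["K"][0,0]*t*v[:2]/h
for f,tcp in(("w10",(.4463,-.1603,.0228)),("wp",(.6335,.0943,.126))):
    c=dict(np.load(f+".npz"));tcp=np.array(tcp);b=max(blobs(c["pixels"],"green",300),key=cv2.contourArea)
    row=b[(b[:,0]>300)&(b[:,0]<330)][:,1].min();out=[]
    for th in range(-10,60,5):
        a=np.radians(th);G=tcp+[0,0,.0225]
        rows=[]
        for k in np.linspace(-1,1,9):  # foot circle, near half
            e=np.array([-np.cos(a),0,np.sin(a)])*.019*np.cos(k)+np.array([0,.019*np.sin(k),0])
            rows.append(proj(c,G+.0455*np.array([-np.sin(a),0,-np.cos(a)])+e)[1])
        out.append((th,round(min(rows))))
    print(f,"observed",row,out)
```

```text
w10 observed 207 [(-10, 214), (-5, 208), (0, 203), (5, 198), (10, 193), (15, 188), (20, 184), (25, 180), (30, 176), (35, 173), (40, 171), (45, 169), (50, 168), (55, 168)]
wp observed 169 [(-10, 216), (-5, 210), (0, 205), (5, 199), (10, 194), (15, 190), (20, 185), (25, 181), (30, 178), (35, 175), (40, 173), (45, 171), (50, 170), (55, 170)]
```

Request:
move_arm(steps=[[-0.006,-0.04,0,0.005,0,0.02,1],[-0.012,-0.08,0,0.01,0,0.02,1],[-0.018,-0.12,0,0.015,0,0.02,1],[-0.025,-0.16,0,0.02,0,0.02,1],[-0.03,-0.19,0,0.025,0,0,1],[-0.033,-0.208,0,0.027,0,0,1],[-0.033,-0.208,0,0.027,0,0,1],[-0.033,-0.208,0,0.027,0,0,1]])

```text
time: 32.75
position: [0.6435, 0.0943, 0.1256]
tcp_rot: [0.073, 0.943, -0.026, 0.323]
force: [1.1, 0.0, -0.1]
grip_width: 0.0546
grasp_force: 21.4
```

Run:
```python
from snap import *
from scipy.spatial.transform import Rotation as R
P=[]
for i in range(3): s=read_camera("side");P.append(robot.get_state())
p=np.mean([x["position"] for x in P],0);T=R.from_quat(P[-1]["tcp_rot"]).as_matrix()
print(p.round(4),"tool z",T[:,2].round(3),"tool y",T[:,1].round(3),P[-1]["grip_width"],"pot axis pt",(p-T[:,2]*.0228).round(4))
m=mask(s["pixels"],"green");np.savez("side21.npz",**s)
print([(r,(np.flatnonzero(m[r,300:362])[[0,-1]]+300).tolist()) for r in range(80,150,3) if m[r,300:362].any()])
# expected silhouette of an upright pot there, from projections of rim and foot circles
def proj(c,q):
    q=(np.atleast_2d(q)-c["pose"][:3,3])@c["pose"][:3,:3];return np.c_[c["K"][0,2]+c["K"][0,0]*q[:,0]/-q[:,2],c["K"][1,2]+c["K"][1,1]*q[:,1]/q[:,2]]
a=np.linspace(0,6.28,73)
G=p-T[:,2]*.0228
for n,rr,dz in(("rim",.028,.0045),("foot",.019,-.0455)):
    q=proj(s,np.c_[G[0]+rr*np.cos(a),G[1]+rr*np.sin(a),np.full(73,G[2]+dz)]);print(n,q.min(0).round(),q.max(0).round())
```

```text
[0.6455 0.0943 0.1282] tool z [ 0.609 -0.096 -0.787] tool y [ 0.156  0.988 -0.   ] 0.05452903860335002 pot axis pt [0.6316 0.0964 0.1461]
[(116, [342, 352]), (119, [344, 355]), (122, [346, 355]), (125, [349, 354]), (128, [352, 353]), (134, [339, 342]), (137, [338, 351]), (140, [341, 348]), (146, [359, 361]), (149, [358, 361])]
rim [333. 114.] [356. 129.]
foot [337. 132.] [351. 142.]
```

Upright: the observed foot (columns 338–351, rows 134–140) matches the prediction (337–351, 132–142), and the pot axis is over the pocket at (0.630, 0.096). I lower it.

Request:
move_arm(steps=[[0,0,0,0,0,-0.06,1],[0,0,0,0,0,-0.11,1],[0,0,0,0,0,-0.15,1],[0,0,0,0,0,-0.18,1],[0,0,0,0,0,-0.2,1],[0,0,0,0,0,-0.215,1],[0,0,0,0,0,-0.228,1],[0,0,0,0,0,-0.228,1]])

```text
time: 33.7
position: [0.6438, 0.0943, 0.0347]
tcp_rot: [0.073, 0.943, -0.026, 0.323]
force: [-0.5, -0.5, -0.7]
grip_width: 0.0547
grasp_force: 21.4
```

No contact at about 4 mm above the floor. I ease down, release and withdraw along the tool axis.

Request:
move_arm(steps=[[0,0,0,0,0,-0.006,1],[0,0,0,0,0,-0.006,0.45],[0,0,0,0,0,-0.006,0.3],[0,0,0,0,0,-0.006,0],[0,0,0,0,0,-0.006,0],[0,0,0,0,0,-0.006,0],[0,0,0,-0.04,0.006,0.05,0],[0,0,0,-0.1,0.016,0.13,0],[0,0,0,-0.17,0.027,0.22,0],[0,0,0,-0.24,0.038,0.31,0],[0,0,0,-0.3,0.038,0.4,0],[0,0,0,-0.3,0.038,0.4,0]])

```text
time: 34.9
position: [0.526, 0.1107, 0.2052]
tcp_rot: [0.074, 0.941, -0.024, 0.331]
force: [1.0, -0.4, 1.5]
grip_width: 0.0854
grasp_force: 0.0
```

Request:
move_arm(steps=[[0.01,0.05,0,-0.1,0,0.05,0],[0.02,0.1,0,-0.2,0,0.05,0],[0.026,0.15,0,-0.3,0,0.05,0],[0.033,0.208,0,-0.35,0,0.05,0],[0.033,0.208,0,-0.35,0,0.05,0],[0.033,0.208,0,-0.35,0,0.05,0]])

```text
time: 35.5
position: [0.3855, 0.109, 0.2141]
tcp_rot: [0.078, 0.997, -0.0, -0.001]
force: [0.8, 1.0, -0.8]
grip_width: 0.0856
grasp_force: 0.0
```

Run:
```python
from snap import *
st=robot.get_state();print(st["position"],st["force"])
s=read_camera("side")
m=mask(s["pixels"],"green");print([(r,"".join("#" if x else "." for x in m[r,328:406])) for r in range(138,168,2)])
def proj(c,q):
    q=(np.atleast_2d(q)-c["pose"][:3,3])@c["pose"][:3,:3];return np.c_[c["K"][0,2]+c["K"][0,0]*q[:,0]/-q[:,2],c["K"][1,2]+c["K"][1,1]*q[:,1]/q[:,2]]
a=np.linspace(0,6.28,73)
for x0,y0 in((.629,.0958),(.694,.0855)):
  for n,rr,z in(("rim",.028,.053),("foot",.0235,.022)):
    q=proj(s,np.c_[x0+rr*np.cos(a),y0+rr*np.sin(a),np.full(73,z)]);print(n,q.min(0).round(),q.max(0).round())
t=read_camera("top");np.savez("top22.npz",**t)
m=mask(t["pixels"],"green");print("\n".join("".join("#" if x else "." for x in m[r,255:290]) for r in range(118,182,1)))
```

```text
[0.38554298 0.10904198 0.21408526] [ 0.7750834   0.99163037 -0.84388698]
[(138, '..............................................................................'), (140, '..............................................................................'), (142, '.....................................#####...............##############.......'), (144, '..........###########...........###############........###################....'), (146, '........################.......###################....#####################...'), (148, '......####################....#####################....####################...'), (150, '.....######################...#####################....####################...'), (152, '......#####################....####################.....##################....'), (154, '.......###################......#################.......################......'), (156, '........#################........###############........###############.......'), (158, '.........##############..........##############..........#############........'), (160, '.........#############...........#######
[... 2026 characters left out ...]
................
...................................
...........######..................
.........###....####...............
.......###........###..............
......##............##.............
......#..............#.............
.....##..............##............
.....#................#............
....##................#............
....##.......#####....##...........
....##......############...........
....##.....#############...........
....##.....############............
.....#....#############............
.....##...#############............
......#...############.............
......###############..............
.......#############...............
........###########................
```

All three green rims now have the same shape and even spacing in both views, so the last pot is seated. I hand in.

```bash
python3 -c "
from station import robot
print(robot.close_job())"
```

```text
the job is handed in; nothing more can be done
None
```

All four loose pots are standing upright in the empty pockets of their own trays, and the job is handed in at about 36 s on the robot's clock. The green pot tipped onto its neighbour on the first try and was reset. The dish and the labels were not touched.

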